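# Shift the gearshift unit on the test bench into third

### The job

The gearshift unit on the test bench must be in third gear for the next measurement: with the fingertips, push its red knob to neutral, across to the right-hand side of the H-shaped gate (seen from the robot), then forward, away from the robot, fully home into the third slot, and leave it there. Only push the knob from outside, never take it between the fingers, and do not let the lever go into the fourth slot (right-hand side, towards the robot). Leave the loose things on the bench where they stand, and finish clear of everything.

Things in the scene. Friction and masses are not known exactly. Their poses are not given: they have to be found in the camera images.
- shifter: The bolted-down gearshift unit: dark steel base plate 300 x 240 x 12 mm, grey housing 160 (x) x 120 (y) mm, aluminium gate plate on top, 118 mm above the bench. Origin: on the bench under the middle of the gate. x is forward (away from the robot, turned up to 0.35 rad either way), y left, z up. The lever pivots (both joints) on a point 26 mm above the origin.
- gate (a point): Middle of the H, on the gate plate's top. Fore-and-aft slots left and right, joined by one crosswise passage in the middle (neutral), where the 10 mm stem has 4 mm play fore and aft (8 mm at the knob). First: forward left (1 black pip), second: rear left (2), third: forward right (3 green pips), fourth: rear right (4). The lever starts anywhere along the left slot.
- third (a point): Closed forward end of the right-hand slot, the third, at the gate plate's top: 34 mm forward and 12.6 mm right of the middle of the gate; the three green pips lie just beyond it.
- knob (a point): Centre of the red knob: a rounded block 36 x 36 x 42 mm (42 along the lever), 180 mm from the pivot, 206 mm above the bench when upright, faces square to the unit's x and y. It travels 50 mm forward or back and 25 mm left or right of the middle. Axes: x forward, y left, z up the stem. It takes about 3 N to move and stays where it is left.
- selector (a joint): Sideways lean of the lever, rad: -0.14 in the left slot, +0.14 in the right slot (end stops); can only change while the lever is in neutral.
- lever (a joint): Fore-and-aft lean of the lever, rad: 0 in neutral, +0.28 fully forward (first or third), -0.28 fully back (second or fourth), end stops.
- adapter: Loose brass coax adapter, 18 mm diameter, 36 mm tall, standing on the unit's base plate near a robot-side corner; origin under its centre. Bystander.
- terminator: Loose steel coax terminator, 20 mm diameter, 28 mm tall, standing on the unit's base plate near a far corner; origin under its centre. Bystander.
- testbox: Loose aluminium project box 90 x 60 x 32 mm lying on the bench; origin under its centre. Bystander.
- multimeter: Loose yellow multimeter 180 x 85 x 40 mm lying on the bench; origin under its centre. Bystander.
- mug: White mug, 80 mm diameter, 95 mm tall; origin under its centre. Bystander.
- cleaner: Green spray can, 52 mm diameter, 150 mm tall; origin under its centre. Bystander.
- screwdriver: Screwdriver lying on the bench at the robot's left; origin under its middle. Bystander.

How it is judged:
On the way, in this order (a step that is already met when the one before it is completed fails the run):
1. the lever is across in the right-hand end of the neutral passage (value of joint selector above 0.1 rad and value of joint lever between -0.12 and 0.15 rad), for 0.1 s.
2. the lever is fully forward in the third slot (value of joint selector above 0.1 rad and value of joint lever above 0.24 rad), for 0.2 s.
At the end, for the whole second after the job is handed in: The lever stands at rest in third: selector joint above 0.10 rad (stop at 0.14) and lever joint above 0.24 rad (stop at 0.28); every loose thing within 20 mm of where it began (all of step 2 and velocity of joint lever between -0.02 and 0.02 rad/s and distance of each of adapter, terminator, testbox, multimeter, mug, cleaner, screwdriver from where it was at the start of the episode below 0.02 m); the robot touches nothing.
It fails at once if the lever goes into the fourth slot (value of joint selector above 0.05 rad and value of joint lever below -0.13 rad).
It fails at once if the knob is taken between the fingers (horizontal distance between the grasp point and knob below 0.018 m and z of the grasp point in the frame of knob below 0.034 m).
It fails at once if a loose thing is moved, lifted or knocked over (distance of any of adapter, terminator, testbox, multimeter, mug, cleaner, screwdriver from where it was at the start of the episode above 0.02 m).
It also fails if it takes over 58 s, if anything falls off the work surface, if the arm or the gripper's body presses on something with over 40 N, if the wrist force passes 120 N, or if a joint passes its speed limit or range.

### The arm

A 6-joint arm with a two-finger parallel gripper is mounted at the origin on the work surface. World frame = base frame: x ahead of the robot, y to its left, z up, the work surface at z = 0. Lengths are in m, angles in rad, forces in N, time in s.
With the tool pointing down it reaches from about 0.325 to 0.925 m from the base axis. Payload 3.1 kg.
Tool frame: the origin (TCP) lies midway between the tips of the shut fingers; the grasp point (between the pads) lies 19 mm behind it; z points along the fingers, y is the line along which they close (so a half turn about z gives the same grasp; the last joint's range is limited). The gripper opens to 85 mm and grips with 20 to 120 N. Pads are 22 mm wide; open, the fingers measure 114 mm over their backs; the gripper's body (76 mm by 85 mm) begins 54 mm behind the grasp point. The pads swing forward as they close: fully open they stand 13 mm farther back than shut.
Start: joints at [-1.288, 0.217, 1.613, -0, 1.311, -0.112], TCP at [0.24, -0.577, 0.231] pointing down, gripper open.
Joint ranges: [-2.75, 2.75], [-0.78, 2.1], [0.31, 2.55], [-1.13, 4.27], [0.13, 2.63], [-2.58, 2.58]. Speed limits (rad/s): [2.79, 2.79, 3.14, 3.14, 3.14, 3.14].

### API

Orientations are given as a 3x3 rotation matrix whose columns are the frame's x, y, z axes.
In Python, from plant import manip, gripper_to, solve_ik, grab_frame, job, read_clock, read_joint_pos, read_joint_velocities, read_tau, read_ee_pos, read_tool_rot, read_contact_force, read_torque, read_finger_gap, read_grasp_force gives the robot as it stands. Calls block until the motion is done:
- manip.move_pose(position, orientation): joint-space move of the TCP to a pose.
- manip.servo_line(position, max_speed=0.15, frame=None, guard=None): straight line of the TCP; frame=None keeps the orientation; max_speed is the mean speed in m/s. With guard (N) it stops when the force on the tool has changed by that much, and returns True; else False.
- manip.movej(angles): joint-space move.
- gripper_to(opening, newtons=None): finger opening in m; newtons is the grip in N (None keeps the last); returns when the fingers have stopped.
- manip.pause(seconds).
- solve_ik(position, orientation): joint angles nearest the present ones, or None.
- grab_frame(name): name is "side" or "top" or "wrist"; returns a dict with "image" (480x640x3 uint8, red, green, blue), "fovy" (degrees; the focal length in pixels is half the picture's height over the tangent of half this angle, whatever the lens; pixels are square), "cx", "cy" (the principal point, pixels), "k1" (the pictures are not rectified: a ray, as slopes to the right and down, at radius r is drawn at 1 + k1 r^2 times it, then the intrinsics apply), "R" (3x3) and "t" (3): a world point X has camera coordinates R X + t; the wrist camera has in their place "tool_from_camera" (4x4, takes a point from camera to tool coordinates, whose origin is the TCP and whose axes are the flange's). Camera axes: x right, y down, z forward; pixel columns grow to the right and rows downward; lengths in m; the calibration is good to about 2 mm. A picture is of the moment at which its call begins: read the wrist's pose just before it. There is no depth.
A pose or a line that the arm cannot do raises manip.MotionError and nothing moves.
- job.close_job(): hands the job in; it is judged then, once.
Readings, each from a call of its own:
- read_clock(): time.
- read_joint_pos(): joint angles.
- read_joint_velocities(): joint speeds.
- read_tau(): joint torques, N m.
- read_ee_pos(): TCP position.
- read_tool_rot(): TCP orientation.
- read_contact_force(): force on the tool from outside, world axes, zero at the start.
- read_torque(): the same for the moment, N m.
- read_finger_gap(): finger opening in m.
- read_grasp_force(): force on a finger pad.
Only numpy, scipy, OpenCV 4.12 (cv2) and the standard library are available. Lean on these libraries where they do the work, as an engineer would, in place of code of your own. Each camera call takes 0.05 s, during which the arm holds its last target. There are 200 camera calls.

## Working session

There is one attempt and no reset: what is moved stays moved. The work goes in short steps, each a Python script; the robot and the scene stay as the last script left them, time stands still between calls to the robot, and variables do not carry over. Pictures are saved under pics/ and viewed, at most 10 in all, crops included, and the job is handed in when it is done.

```bash
mkdir -p pics
cat > h.py <<'E'
import numpy as np, cv2
from plant import *
def save(name,fn):
    f=grab_frame(name); cv2.imwrite(fn,f["image"][:,:,::-1]); return f
def K(f):
    F=240/np.tan(np.radians(f["fovy"])/2); return F
def ray(f,uv):
    F=K(f); d=np.array([(uv[0]-f["cx"])/F,(uv[1]-f["cy"])/F]); s=d.copy()
    for _ in range(20): s=d/(1+f["k1"]*(s@s))
    R=np.array(f["R"]);t=np.array(f["t"])
    return -R.T@t, R.T@np.array([s[0],s[1],1.])
def proj(f,X):
    c=np.array(f["R"])@X+np.array(f["t"]); s=c[:2]/c[2]; s=s*(1+f["k1"]*(s@s)); return s*K(f)+[f["cx"],f["cy"]]
def onz(f,uv,z):
    o,d=ray(f,uv); return o+d*(z-o[2])/d[2]
def tri(a,b):
    (o1,d1),(o2,d2)=a,b
    A=np.stack([d1,-d2],1); s=np.linalg.lstsq(A,o2-o1,rcond=None)[0]
    p,q=o1+s[0]*d1,o2+s[1]*d2; return (p+q)/2, np.linalg.norm(p-q)
E
python3 - <<'E'
from h import *
import pickle
d={}
for n in("top","side"):
    d[n]=save(n,f"pics/{n}0.png"); f=d[n]; R=np.array(f["R"]); print(n,-R.T@np.array(f["t"]),f["fovy"],f["k1"],f["cx"],f["cy"])
pickle.dump(d,open("d.pkl","wb"));print(read_clock())
E
```

```text
top [ 0.39857356 -0.00364978  1.38911676] 51.905905868531235 -0.1030671033904293 323.7272037275761 238.60739519000177
side [0.18524764 0.75398154 1.01848917] 55.739017729333895 -0.030466153014377176 321.270869906988 240.62437574451232
0.1
```

View pics/top0.png

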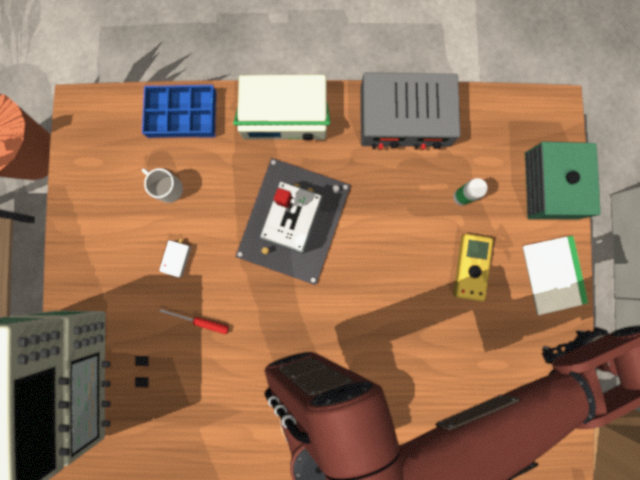

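View pics/side0.png

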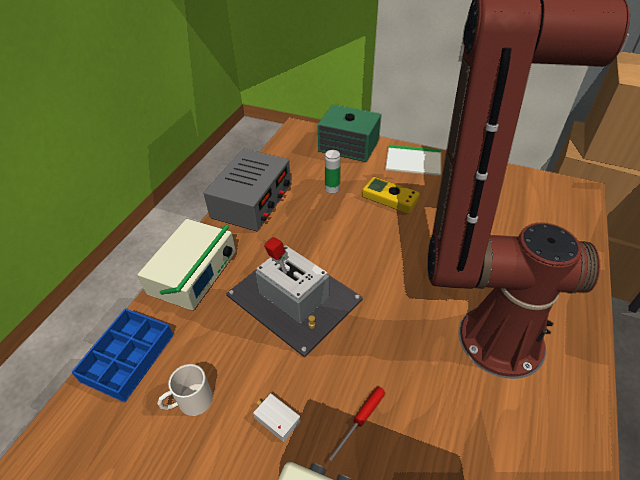

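The unit is near px (293,220) in the top view and (295,285) in the side view. The knob is forward left, which is first gear. I'll enlarge both views around it.

Run:
```python
import cv2,numpy as np
a=cv2.imread("pics/top0.png")[150:290,230:360];b=cv2.imread("pics/side0.png")[225:365,220:370]
a=cv2.resize(a,None,fx=4,fy=4,interpolation=cv2.INTER_CUBIC)[:, :400+120]
b=cv2.resize(b,None,fx=4,fy=4,interpolation=cv2.INTER_CUBIC)
cv2.imwrite("pics/ca.png",a);cv2.imwrite("pics/cb.png",b)
```

```text
(no output)
```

View pics/ca.png

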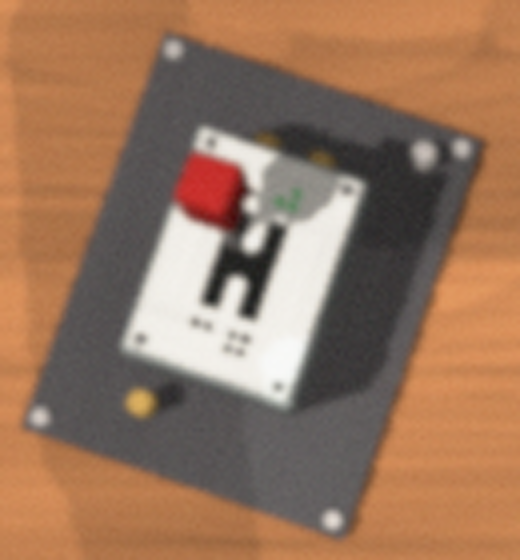

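View pics/cb.png

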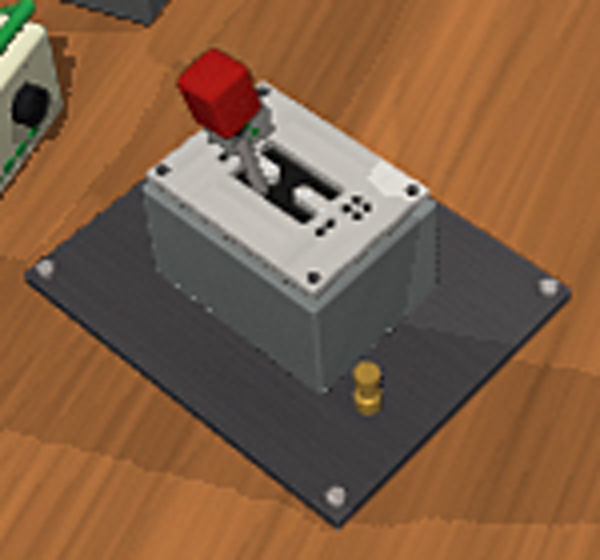

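Top crop: red knob at (210,190), gate screws at (210,143), (347,190), (278,386) and (140,339). The adapter is at (141,402) and the terminator at (425,155). The side crop shows the same screws. Next I'll triangulate these and check the lever state.

```bash
cat >> h.py <<'E'
def knob_local(lev,sel):  # about; unit frame
    v=np.array([np.sin(lev),-np.sin(sel)*np.cos(lev),np.cos(sel)*np.cos(lev)])
    return np.array([0,0,.026])+.18*v
E
python3 - <<'E'
from h import *
import pickle
d=pickle.load(open("d.pkl","rb"));T,S=d["top"],d["side"]
t=lambda p:(230+p[0]/4-.4,150+p[1]/4-.4)
s=lambda p:(220+p[0]/4-.4,225+p[1]/4-.4)
A=dict(fl=(210,143),fr=(347,190),nr=(278,386),nl=(140,339))
B=dict(fl=(162,170),fr=(263,90),nr=(412,190),nl=(313,277))
P={}
for k in A:
    P[k],e=tri(ray(T,t(A[k])),ray(S,s(B[k]))); print(k,P[k].round(4),round(e,4))
c=sum(P.values())/4; f=(P['fl']+P['fr']-P['nl']-P['nr']); yaw=np.arctan2(f[1],f[0]); print("gate",c,yaw)
bt=[onz(T,t(p),.014) for p in((173,50),(462,149),(333,520),(40,417))]; bc=sum(bt)/4;f=bt[0]+bt[1]-bt[2]-bt[3];print("bolts",bc,np.arctan2(f[1],f[0]))
C,Sn=np.cos(yaw),np.sin(yaw);R=np.array([[C,-Sn,0],[Sn,C,0],[0,0,1]])
k,e=tri(ray(T,t((211,190))),ray(S,s((220,95))));print("knob",k,e,R.T@(k-[c[0],c[1],0]))
print("model",knob_local(.28,-.14))
for n,p,z in(("adapter",(141,402),.048),("term",(425,155),.040)):
    w=onz(T,t(p),z);print(n,w,R.T@(w-[c[0],c[1],0]))
print("mug",onz(T,(162,184),.09),"cleaner",onz(T,(477,188),.15),onz(S,(332,155),.15))
print("box front top z: green instr",onz(T,(283,138),.1),"psu",onz(T,(400,148),.1))
E
```

```text
fl [0.636  0.0923 0.1167] 0.0004
fr [0.6047 0.0027 0.117 ] 0.0001
nr [0.477  0.0474 0.1154] 0.0002
nl [0.5075 0.1368 0.117 ] 0.0004
gate [0.55630082 0.06978739 0.11651353] -0.33496086962335253
bolts [0.5559768  0.06985495 0.014     ] -0.335736422236011
knob [0.59057056 0.08486409 0.19907156] 0.0018001388733515542 [0.02740894 0.02550435 0.19907156]
model [0.04974402 0.02413956 0.19729744]
adapter [0.47015992 0.14333773 0.048     ] [-0.10553182  0.04114535  0.048     ]
term [ 0.64169399 -0.05090967  0.04      ] [ 0.1203243  -0.08591761  0.04      ]
mug [0.64581159 0.41833093 0.09      ] cleaner [ 0.62433525 -0.41135049  0.15      ] [ 0.62313004 -0.40175609  0.15      ]
box front top z: green instr [0.76749281 0.09207802 0.1       ] psu [ 0.74097043 -0.22128922  0.1       ]
```

The gate is at (0.556, 0.070) with its screws at z≈0.117 (118 mm expected), and yaw is -0.335 by both methods. The knob is about 27 mm forward on the left, height 0.199, which fits a lever angle of about 0.15. I'll use the shut fingers as a pusher, aligned with the unit, and first push back to neutral.

```bash
cat >> h.py <<'E'
G=np.array([.5562,.0698,0]); YAW=-.335
C_,S_=np.cos(YAW),np.sin(YAW); U=np.array([[C_,-S_,0],[S_,C_,0],[0,0,1]])
def W(x,y,z): return G+U@np.array([x,y,z])
def loc(p): return U.T@(np.array(p)-G)
def ori(s): return np.stack([-s*U[:,0],s*U[:,1],[0,0,-1]],1)
def pick():
    q=np.array(read_joint_pos()); best=None
    for s in(1,-1):
        r=ori(s)
        if np.linalg.det(r)<0: r[:,0]*=-1
        j=solve_ik(W(.1,.025,.3),r)
        if j is not None and (best is None or abs(j[5])<abs(best[1][5])): best=(r,np.array(j))
    return best
E
python3 - <<'E'
from h import *
gripper_to(0.0,60)
p=np.array(read_ee_pos()); manip.servo_line([p[0],p[1],.33],max_speed=.2)
r,j=pick(); print(np.linalg.det(r),j.round(2))
manip.move_pose(W(.10,.0255,.30),r); print(read_clock(),read_finger_gap())
manip.servo_line(W(.10,.0255,.18),max_speed=.12)
print("down",read_contact_force())
h=manip.servo_line(W(.033,.0255,.18),max_speed=.05,guard=20)
print(h,loc(read_ee_pos()),read_contact_force())
manip.servo_line(W(.10,.0255,.18),max_speed=.15)
manip.servo_line(W(.10,.0255,.33),max_speed=.2)
manip.move_pose(W(-.02,.14,.33),r)
f=save("top","pics/top1.png");g=save("side","pics/side1.png")
import pickle;pickle.dump((f,g),open("d1.pkl","wb"))
a=f["image"][150:290,230:330,::-1];b=g["image"][225:365,220:320,::-1]
cv2.imwrite("pics/c1.png",cv2.resize(np.hstack([a,b]),None,fx=4,fy=4,interpolation=cv2.INTER_CUBIC));print(read_clock())
E
```

```text
1.0 [-0.01  0.25  1.45 -0.    1.45 -1.25]
4.2 -0.0003188172219739637
down [ 0.75716079 -0.87010195  0.61246464]
False [0.03307507 0.02546947 0.17983266] [ 1.74420538 -1.23040506  0.54062148]
9.1417
```

View pics/c1.png

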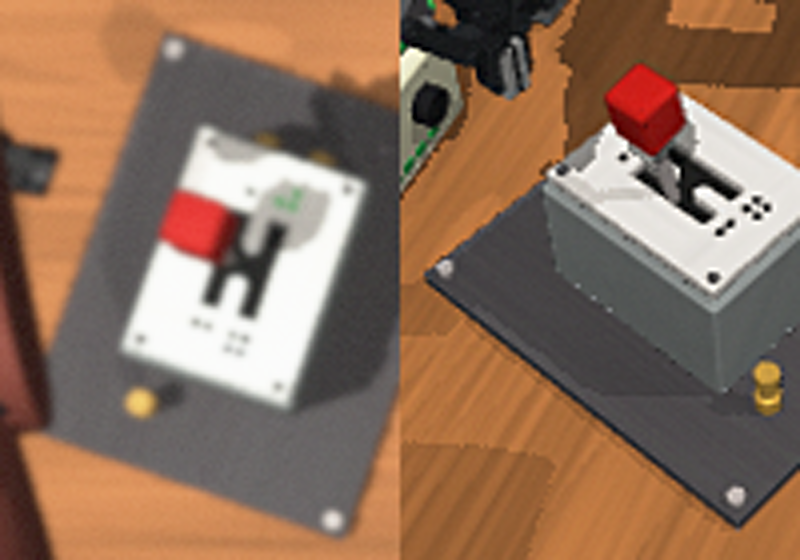

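The knob has moved back: top crop (197,226), side crop (645,108). I'll triangulate its red centroid before and after.

```bash
cat >> h.py <<'E'
def red(f,x0,x1,y0,y1):
    i=f["image"].astype(int); m=((i[...,0]>90)&(i[...,1]<70)&(i[...,2]<70)).astype(np.uint8)
    o=np.zeros_like(m); o[y0:y1,x0:x1]=m[y0:y1,x0:x1]
    n,_,st,c=cv2.connectedComponentsWithStats(o); k=1+np.argmax(st[1:,4]); return c[k],st[k,4]
def knob(f,g):
    a,na=red(f,262,340,170,240); b,nb=red(g,240,320,225,290)
    p,e=tri(ray(f,a),ray(g,b)); return loc(p).round(4),round(e,4),na,nb
E
python3 - <<'E'
from h import *
import pickle
d=pickle.load(open("d.pkl","rb"));print(knob(d["top"],d["side"]))
print(knob(*pickle.load(open("d1.pkl","rb"))))
E
```

```text
(array([0.0265, 0.0261, 0.2041]), np.float64(0.0023), np.int32(207), np.int32(295))
(array([-0.0038,  0.0175,  0.2396]), np.float64(0.0094), np.int32(207), np.int32(1190))
```

Run:
```python
from h import *
import pickle
d=pickle.load(open("d.pkl","rb"));f,g=pickle.load(open("d1.pkl","rb"))
print(red(f,262,340,170,240),red(g,262,296,238,268))
print(loc(onz(f,red(f,262,340,170,240)[0],.205)),loc(onz(g,red(g,265,296,238,268)[0],.205)))
print(loc(onz(f,(230+197/4-.4,150+226/4-.4),.205)),loc(onz(g,(220+245/4-.4,225+27-.4),.205)))
```

```text
(array([279.29468599, 206.37681159]), np.int32(207)) (array([277.99813084, 248.8317757 ]), np.int32(535))
[0.00362579 0.02476704 0.205     ] [0.01203013 0.02198982 0.205     ]
[0.00390966 0.0260121  0.205     ] [0.00291674 0.02643413 0.205     ]
```

The knob is at x≈+3.5 mm, inside the ±8 mm neutral play. Now I'll push it across to the right, guarded.

```bash
cat >> h.py <<'E'
def shot(n):
    f=save("top",f"pics/top{n}.png");g=save("side",f"pics/side{n}.png")
    import pickle;pickle.dump((f,g),open(f"d{n}.pkl","wb"))
    a=f["image"][150:290,230:330,::-1];b=g["image"][225:365,220:320,::-1]
    cv2.imwrite(f"pics/c{n}.png",cv2.resize(np.hstack([a,b]),None,fx=4,fy=4,interpolation=cv2.INTER_CUBIC))
    print("top knob",loc(onz(f,red(f,262,340,170,240)[0],.205)),read_clock())
E
python3 - <<'E'
from h import *
r=np.array(read_tool_rot())
manip.servo_line(W(0.003,.085,.30),max_speed=.2)
manip.servo_line(W(0.003,.085,.18),max_speed=.15)
h=manip.servo_line(W(0.003,.008,.18),max_speed=.05,guard=14)
print(h,loc(read_ee_pos()),U.T@read_contact_force())
manip.servo_line(W(0.003,.085,.18),max_speed=.15)
manip.servo_line(W(0.003,.16,.33),max_speed=.2)
shot(2)
E
```

```text
True [0.00519045 0.01460703 0.18497828] [-2.92195481  2.83556033  4.83259629]
top knob [ 0.00213402 -0.02398695  0.205     ] 13.6167
```

View pics/c2.png

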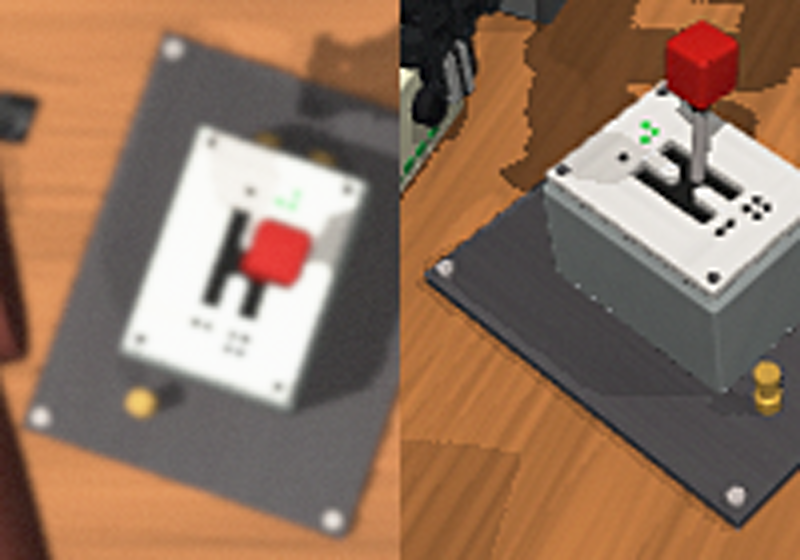

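The knob is in the right-hand end of the neutral passage (y=-24 mm, x≈2 mm). Next is the push forward from behind.

Run:
```python
from h import *
manip.servo_line(W(-.075,.02,.32),max_speed=.2)
manip.servo_line(W(-.075,-.025,.30),max_speed=.2)
manip.servo_line(W(-.075,-.025,.18),max_speed=.15)
h=manip.servo_line(W(.028,-.025,.178),max_speed=.05,guard=16)
print(h,loc(read_ee_pos()),U.T@read_contact_force())
manip.servo_line(W(-.06,-.025,.18),max_speed=.15)
manip.servo_line(W(-.09,-.025,.33),max_speed=.2)
manip.servo_line(W(-.09,.16,.33),max_speed=.2)
shot(3)
```

```text
False [ 0.02231473 -0.02491962  0.1758438 ] [-13.16381797   1.43287379   1.37030501]
top knob [ 0.05017425 -0.02474611  0.205     ] 20.95
```

View pics/c3.png

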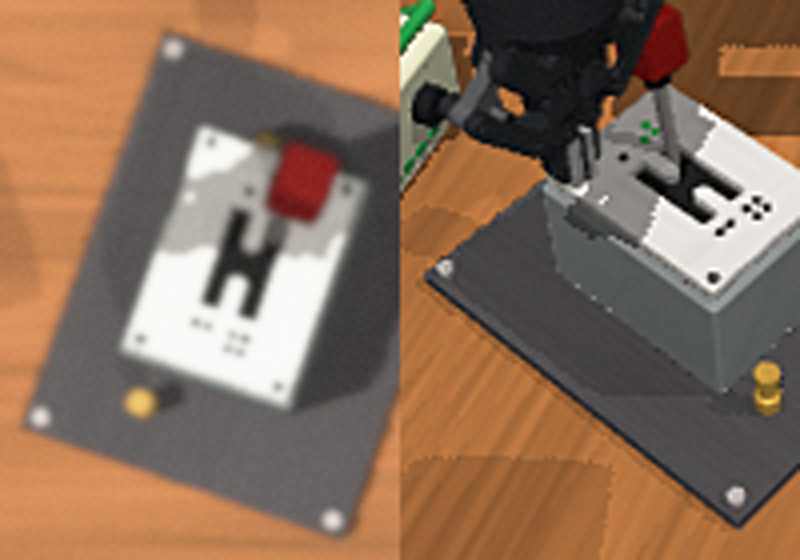

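The knob is fully forward on the right (x=50 mm, y=-25 mm), and the push ended against the stop at 13 N. The adapter hasn't moved, and the gripper is clear at z=0.33.

Run:
```python
from h import *
manip.pause(.3); print(read_ee_pos(),read_contact_force()); print(job.close_job())
```

```text
[0.52382518 0.25009423 0.33020313] [ 0.01128401 -0.09145993 -0.5712451 ]
the job is handed in; nothing more can be done
None
```

The job is handed in: the lever is in third, measured at the knob as 50 mm forward and 25 mm right, and the arm finished clear; I saw the adapter unmoved but did not re-check the other loose items at the end.

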